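# Lock the shuttle with its kick-down stop, seat the tube rack, release the stop

## Robot

A 7-joint arm with a two-finger parallel gripper is mounted at the origin on the work surface. World frame = base frame: x ahead of the robot, y to its left, z up, the work surface at z = 0. Lengths are in m, angles in rad, forces in N, time in s.
With the tool pointing down it reaches from about 0.4 to 0.875 m from the base axis. Payload 6.5 kg.
Tool frame: the origin (TCP) lies midway between the tips of the shut fingers; the grasp point (between the pads) lies 19 mm behind it; z points along the fingers, y is the line along which they close (so a half turn about z gives the same grasp; the last joint's range is limited). The gripper opens to 88 mm and grips with 3 to 60 N. Pads are 18 mm wide; open, the fingers measure 123 mm over their backs; the gripper's body (75 mm by 187 mm) begins 45 mm behind the grasp point.
Start: joints at [-1.353, 0.536, -0.004, 1.538, 0.003, 1.067, -0.071], TCP at [0.182, 0.624, 0.239] pointing down, gripper open.
Joint ranges: [-2.7, 2.7], [-0.37, 2.16], [-1.27, 1.26], [0.24, 2.4], [-1.31, 4.45], [0.19, 1.91], [-2.76, 2.76]. Speed limits (rad/s): [2.39, 2.39, 3.14, 3.14, 3.14, 3.14, 3.14].

## Interface

Orientations are given as a rotation vector (axis times angle).
In Python, from plant import arm, eyes gives the robot as it stands. The module is installed in compiled form; this text tells all that it offers.
- The arm moves only by the tool drive_tool, never from a script. Its argument "deltas" is a list of rows, each a list of 5 numbers: the finger opening in mm, from 0 to 88.1, then the shift along the tool's x, y, z in mm, then the turn about the tool's z in rad. A call has 1 to 8 rows; each row shifts and turns the commanded pose from where the row before left it, along the tool's axes as they then stand; what a row does not reach is not made up. A row lasts 1/8 s, in which the tool goes at most 62.5 mm and 10.7 degrees, less where a joint would pass 70% of its speed; a pose out of reach is approached as far as the arm can. A call is refused whole if a number of a shift passes 62.5 or a number of a turn 0.188, either way. A call with a gripper value outside its range is refused whole. The fingers move at their own pace and stop on an object; "newtons" is the grip in N (left out, the last holds). Time passes only in rows, so rows that do not move let the fingers close. It gives the time, the measured TCP pose, the force, the opening and the grip force at its end, in the units of the state.
- arm.read_state(): the state, without advancing time (a new reading comes with each control period).
- eyes.capture(name): name is "scene" or "top" or "wrist"; returns the picture (480x640x3 uint8, red, green, blue); there is no depth.
- eyes.camera_params(name): a dict with "fov_y" (degrees; the focal length in pixels is half the picture's height over the tangent of half this angle, whatever the lens; pixels are square), "cx", "cy" (the principal point, pixels), "extrinsics" (4x4, takes a point from world to camera coordinates); the wrist camera has in their place "tool_from_camera" (4x4, takes a point from camera to tool coordinates, whose origin is the TCP and whose axes are the flange's). Camera axes: x right, y down, z forward; pixel columns grow to the right and rows downward; lengths in m; the calibration is good to about 2 mm. A picture is of the moment at which its call begins: read the wrist's pose just before it. camera_params takes no time and is no camera call.
- arm.job_done(): hands the job in; it is judged then, once.
The state is a dict: "time": time; "qpos": joint angles; "qvel": joint speeds; "effort": joint torques, N m; "eef_pos": TCP position; "ee_rot": TCP orientation; "ft_force": force on the tool from outside, world axes, zero at the start; "moment": the same for the moment, N m; "width": finger opening in m; "gripper_force": force on a finger pad.
Only numpy, scipy, OpenCV 4.12 (cv2) and the standard library are available. Lean on these libraries where they do the work, as an engineer would, in place of code of your own. Each camera call takes 0.05 s, during which the arm holds its last target. There are 200 camera calls.

## Task

Push the kick-down stop lever across the shuttle track down until it locks by itself, then push the tube rack along its carriage with a firm but careful shove of about 15 N so that the carriage bears on the lowered lever and the rack is right home against its rubber buffer. Then flick the lever fully up again to release the track, leaving the rack home and the carriage standing where the lever stopped it. Never force the rack or the carriage with more than about 25 N, and leave the things around the track where they are.

Things in the scene. Friction and masses are not known exactly. Their poses are not given: they have to be found in the camera images.
- track: Fixed shuttle track: aluminium base plate 140 x 470 x 12 mm, two rails along its y, grey intake arch (167 mm high) at its -y end (y -190 to -240 mm). Origin: on the table, midway between the rails; z up. The carriage runs to -y. The lever's hinge block (64 mm high) stands on its +x edge; on the other side the plate ends at x = -60 mm.
- lever (a joint): Kick-down stop lever, rad: 0 = fully up (bar rises at 0.9 rad above level, to the track's -x side); 0.9 = down, level across the track, locked. A spring snaps it to the nearer end from half-way (0.45): leaving either end takes 0.7 to 0.9 N m at the hinge, less towards half-way. It stops hard at 0.9. Fully up its top face looks up and to track +x, so it is pushed down from that side; the contact slides along the bar.
- lever_hinge (a point): Axis of the lever's hinge, at track x = 67, y = -60, z = 34 mm, parallel to the track's y. The bar reaches from here to the -x side.
- lever_pedal (a point): On the lever's straight bar (14 mm thick, 22 mm wide along track y, ending 161 mm from the hinge): the middle of its end pedal of black rubber, 38 mm long, 26 mm wide, 14 mm thick, 142 mm from the hinge axis; own -x runs along the bar, z square to its top. Down, the bar's middle is 34 mm above the table and the pedal hangs free beyond the base plate, over bare table.
- carriage: Low aluminium sled, 50 mm wide, 190 mm long, on the track. Origin: middle of its nose face, on its underside 14 mm above the table; axes as the track's, it extends along +y. 1.5 N moves it along. Its 36 mm wide, 30 mm high nose meets the lowered bar at track y = -49 mm and gives a little; with the lever up nothing stops it. Bed top 24 mm above the table.
- rack: Grey tube rack 30 (x) x 60 (y) x 30 mm high, three capped tubes standing 22 mm out of it. Slides along the carriage's y with 6 N friction and stays where left. Origin: middle of its underside, 25 mm above the table. Starts at carriage y = 123 to 135 mm. Home is against a rubber buffer that is adjustable and unmeasured, somewhere from carriage y = 70 to 82 mm: feel for it.
- rack_back (a point): Middle of the rack's flat rear (+y) face, to be pushed to -y; 40 mm above the table, face 30 x 30 mm; the bed behind is bare. Only at home, with the nose on the bar, does the push rise past 7 N. Hold a push of about 15 N there for half a second: the buffer must feel over 4 N and the bar over 8 N, neither over 26 N.
- reagent: White reagent bottle, 48 mm across, 110 mm high, behind the hinge. Origin: centre of its underside. To be left alone.
- pot: Small clear specimen pot, 40 mm across, 50 mm high, beside the track near the pedal. Origin: centre of its underside. To be left alone.
- tip_tray: Yellow divided tray, 85 x 120 x 40 mm, behind the track. Origin: centre of its underside. To be left alone.
- beaker: Glass beaker, 64 mm across, 85 mm high. Origin: centre of its underside. To be left alone.
- scanner: Grey barcode scanner, 50 x 90 x 39 mm, lying on the bench. Origin: centre of its underside. To be left alone.
- block: Aluminium block, 60 x 60 x 30 mm. Origin: centre of its underside. To be left alone.
- marker: Black marker pen, 12 mm thick, 120 mm long, lying on the bench. Origin: half-way along it. To be left alone.

How it is judged:
By the outcome, as a careful person would: the job done as asked, in the order asked, and still so for the second after the job is handed in, with the robot touching nothing.
It also fails if it takes over 64 s, if anything falls off the work surface, if the arm or the gripper's body presses on something with over 40 N, if the wrist force passes 120 N, or if a joint passes its speed limit or range.

## Working session

There is one attempt and no reset: what is moved stays moved. The work goes in short steps, Python scripts to look and compute and a tool call to move; the robot and the scene stay as the last step left them, time stands still between calls to the robot, and variables do not carry over. Pictures are saved under pics/ and viewed, at most 10 in all, crops included, and the job is handed in when it is done.

Besides the shell and the picture viewer there is one more tool, called as name(argument=value, ...) on one line, values as JSON. drive_tool: Moves the arm, as the interface text tells. Its arguments: {"type":"object","properties":{"deltas":{"type":"array"},"newtons":{"type":"number"}},"required":["deltas"]}

```bash
mkdir -p pics
python3 - <<'E'
from plant import arm, eyes
import cv2, json, numpy as np
s=arm.read_state(); print(s)
for n in("scene","top","wrist"):
    cv2.imwrite(f"pics/{n}0.png",eyes.capture(n)[:,:,::-1]); p=eyes.camera_params(n); print(n,{k:np.round(v,4).tolist() for k,v in p.items()})
E
```

```text
{'time': 0.0, 'qpos': array([-1.35319331,  0.53717881, -0.00442019,  1.53886698,  0.00255847,
        1.06730126, -0.07119515]), 'qvel': array([ 0.00135375, -0.00054683,  0.00227451, -0.00111199, -0.00061575,
       -0.00081497,  0.00254798]), 'effort': array([-3.02982089e-04, -5.70992017e+01,  9.90894400e-01, -2.51593566e+01,
       -5.61758713e-02,  1.80535263e-02,  1.58547655e-04]), 'eef_pos': array([0.18184832, 0.62339897, 0.23783345]), 'ee_rot': array([-4.44217716e-01, -3.10987893e+00,  2.73728208e-03]), 'ft_force': array([ 1.24626066, -0.71594494, -0.38325148]), 'moment': array([ 0.04410984,  0.00204933, -0.05076931]), 'gripper_force': 0.0, 'width': 0.08813774001852784}
scene {'fov_y': 51.9955, 'cx': 326.8924, 'cy': 238.7479, 'extrinsics': [[0.837, 0.5472, -0.0081, -0.4445], [0.2903, -0.4566, -0.8409, -0.073], [-0.4639, 0.7015, -0.5411, 1.258], [0.0, 0.0, 0.0, 1.0]]}
top {'fov_y': 43.3277, 'cx': 313.3107, 'cy': 228.3679, 'extrinsics': [[0.0134, -0.9998, -0.0114, -0.0418], [-0.9888, -0.0116, -0.1486, 0.5549], [0.1484, 0.0132, -0.9888, 1.3692], [0.0, 0.0, 0.0, 1.0]]}
wrist {'fov_y': 68.4901, 'cx': 319.481, 'cy': 238.6617, 'tool_from_camera': [[-0.0006, -0.9561, -0.2932, 0.0762], [1.0, -0.0005, -0.0002, -0.0008], [-0.0, -0.2932, 0.9561, -0.1465], [0.0, 0.0, 0.0, 1.0]]}
```

View pics/scene0.png

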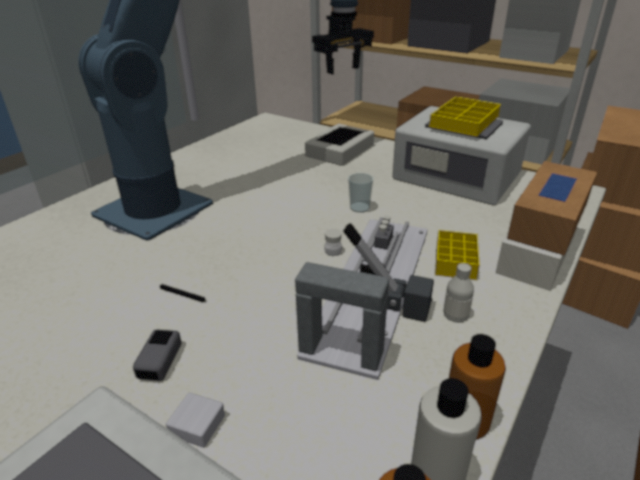

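View pics/top0.png

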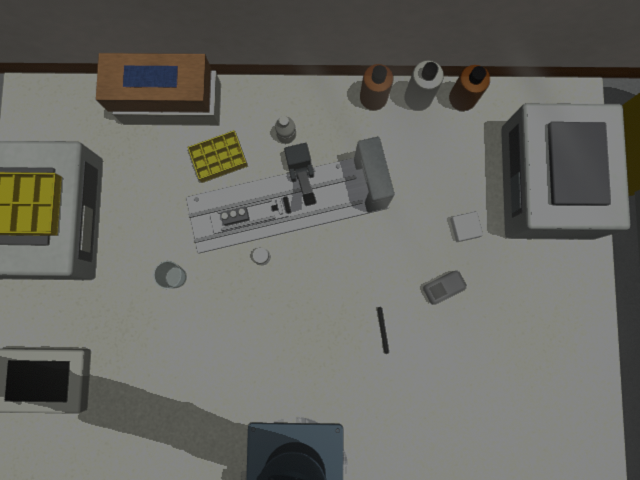

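The top view shows the track with its arch at (373,175), hinge at (300,155), raised lever pedal near (308,197), rack at (235,215) and pot at (261,256). I'll zoom in for the plate edges.

```bash
cat > h.py <<'E'
import numpy as np, cv2
from plant import arm, eyes
from scipy.spatial.transform import Rotation as R
def cam(n,s=None):
    p=eyes.camera_params(n); f=240/np.tan(np.radians(p['fov_y'])/2)
    if n=='wrist':
        T=np.eye(4);T[:3,:3]=R.from_rotvec(s['ee_rot']).as_matrix();T[:3,3]=s['eef_pos']; X=np.linalg.inv(T@np.array(p['tool_from_camera']))
    else: X=np.array(p['extrinsics'])
    return f,p['cx'],p['cy'],X
def ray(c,u,v):
    f,cx,cy,X=c; d=X[:3,:3].T@np.array([(u-cx)/f,(v-cy)/f,1]); return -X[:3,:3].T@X[:3,3],d
def plane(c,u,v,z):
    o,d=ray(c,u,v); return o+d*(z-o[2])/d[2]
def proj(c,P):
    f,cx,cy,X=c; q=X[:3,:3]@P+X[:3,3]; return np.array([f*q[0]/q[2]+cx,f*q[1]/q[2]+cy])
def tri(c1,p1,c2,p2):
    o1,d1=ray(c1,*p1);o2,d2=ray(c2,*p2)
    t=np.linalg.lstsq(np.c_[d1,-d2],o2-o1,rcond=None)[0]; a=o1+d1*t[0];b=o2+d2*t[1]; return (a+b)/2,np.linalg.norm(a-b)
E
python3 - <<'E'
import cv2
a=cv2.imread('pics/top0.png')[125:265,175:400]; b=cv2.imread('pics/scene0.png')[210:380,290:450]
cv2.imwrite('pics/topc.png',cv2.resize(a,None,fx=3.5,fy=3.5,interpolation=cv2.INTER_CUBIC))
cv2.imwrite('pics/scenec.png',cv2.resize(b,None,fx=3.5,fy=3.5,interpolation=cv2.INTER_CUBIC))
E
```

```text
(no output)
```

View pics/topc.png

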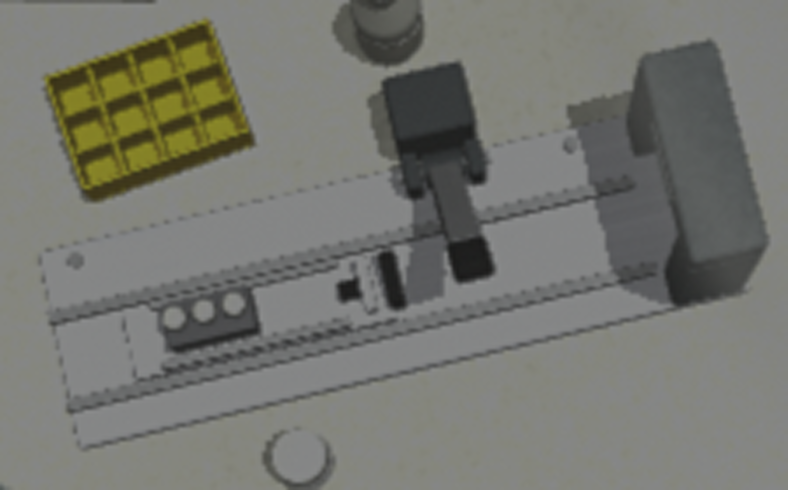

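View pics/scenec.png

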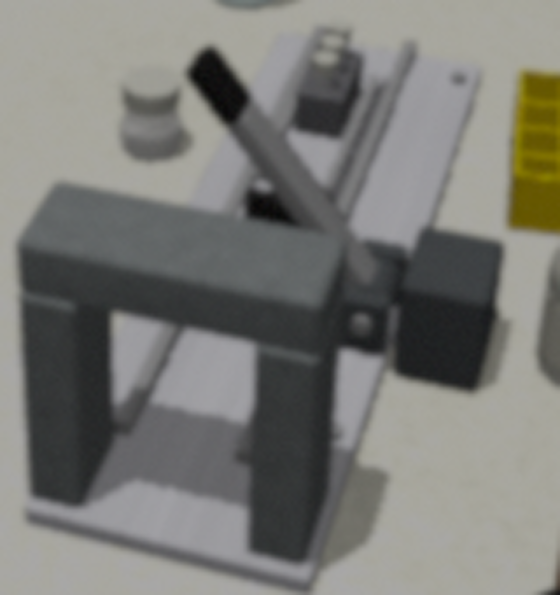

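Crops: plate corners in the top crop at (40,252), (82,448), (748,291); pedal at about (470,255) with its outer end at (478,275); rack's rear bottom at about (165,345); pot at (299,460). In the scene crop the pedal is at (219,85).

Run:
```python
from h import *
t=cam('top');s=cam('scene')
T=lambda x,y:(175+(x+.5)/3.5-.5,125+(y+.5)/3.5-.5)
S=lambda x,y:(290+(x+.5)/3.5-.5,210+(y+.5)/3.5-.5)
TL,BL,BR=[plane(t,*T(*p),.012) for p in((40,252),(82,448),(748,291))]
print(TL,BL,BR,np.linalg.norm(TL-BL),np.linalg.norm(BR-BL))
e=BL-BR; yaw=np.arctan2(e[1],e[0]); print('y dir',np.degrees(yaw))
e2=TL-BL; print('x dir',np.degrees(np.arctan2(e2[1],e2[0])))
# scene plate near corners
A=plane(s,*S(28,518),.012);B=plane(s,*S(313,585),.012);print('scene corners',A,B,np.linalg.norm(A-B))
a=np.radians(np.degrees(yaw)-90); ex=np.array([np.cos(a),np.sin(a),0]);ey=np.array([-ex[1],ex[0],0])
O=BL+60*.001*ex-.235*ey; O2=BR+.06*ex+.235*ey;print('O',O,O2)
W=lambda p:(O+O2)/2*[1,1,0]+p[0]*ex+p[1]*ey+np.array([0,0,p[2]])
L=lambda P:np.array([(P-(O+O2)/2)@ex,(P-(O+O2)/2)@ey,P[2]])*1000
ped,err=tri(t,T(470,255),s,S(219,85));print('ped',ped,err,L(ped),'expect',67-142*np.cos(.9),-60,34+142*np.sin(.9))
for n,p in dict(ped=(67-142*np.cos(.9),-60,34+142*np.sin(.9)),hinge=(67,-60,64),arch=(0,-190,167)).items():
    P=W(np.array(p)/1000);u=proj(t,P);print(n,P,(u-[175,125])*3.5,(proj(s,P)-[290,210])*3.5)
print('pot',L(plane(t,*T(299,460),.05)),'rack rear bot',L(plane(t,*T(173,350),.025)),'rack front tops',L(plane(t,*T(250,290),.055)),L(plane(t,*T(258,328),.055)),'rear tops',L(plane(t,*T(160,308),.055)),L(plane(t,*T(168,349),.055)))
print('carr rear',L(plane(t,*T(136,378),.024)),L(plane(t,*T(124,318),.024)),'nose',L(plane(t,*T(405,305),.044)),L(plane(t,*T(395,252),.044)))
print('reagent',L(plane(t,*T(385,15),.1)))
```

```text
[0.63344043 0.27297494 0.012     ] [0.49830177 0.2383491  0.012     ] [ 0.61165559 -0.21331732  0.012     ] 0.1395041451498911 0.46567331827795766
y dir 104.08843194540606
x dir 14.371410552425969
scene corners [ 0.61684726 -0.21923222  0.012     ] [ 0.74885276 -0.18260451  0.012     ] 0.1369928522417176
O [0.61370055 0.02502277 0.012     ] [0.61264735 0.02921931 0.012     ]
ped [ 0.60585253 -0.02677816  0.14745111] 0.003177309270465515 [-20.22130125 -50.49580507 147.45111165] expect -21.268615494434343 -60 145.23242116710264
ped [ 0.60715022 -0.03625142  0.14523242] [485.5434253  254.67124986] [213.39823823  96.02897735]
hinge [ 0.69276382 -0.01476514  0.064     ] [456.30247681 152.41582066] [373.97265863 257.14485046]
arch [ 0.6594236  -0.15716398  0.167     ] [682.9732192  166.32608277] [175.18038502 214.65647993]
pot [-106.81349287   88.47746302   50.        ] rack rear bot [-11.0033488  157.05605776  25.        ] rack front tops [10.88806121 95.12899047 55.        ] [-15.35960653  95.45136662  55.        ] rear tops [ 12.92993577 155.94762903  55.        ] [-15.27014538 156.52211286  55.        ]
carr rear [-23.7331795  185.54305838  24.        ] [ 18.4234782  184.98717417  24.        ] nose [-20.89170029  -2.76653742  44.        ] [15.86948984 -4.35930681 44.        ]
reagent [159.84453908 -33.83800235 100.        ]
```

```bash
cat >> h.py <<'E'
def rows(P,yaw,n,grip=0):
    """equal world steps to TCP world P (m), tool-x heading yaw (deg); returns rows"""
    s=arm.read_state(); M=R.from_rotvec(s['ee_rot']).as_matrix(); h=np.arctan2(M[1,0],M[0,0])
    d=(np.array(P)-s['eef_pos'])*1000/n; w=(np.radians(yaw)-h+np.pi)%(2*np.pi)-np.pi; w/=n
    for i in range(n):
        a=h+w*i; c,t=np.cos(a),np.sin(a)
        print([grip]+[round(float(v),1) for v in (c*d[0]+t*d[1], t*d[0]-c*d[1], -d[2])]+[round(float(-w),4)])
E
python3 - <<'E'
from h import *
t=cam('top')
T=lambda x,y:(175+(x+.5)/3.5-.5,125+(y+.5)/3.5-.5)
O=np.array([.6131,.0271,0]);a=np.radians(14.1);ex=np.array([np.cos(a),np.sin(a),0]);ey=np.array([-ex[1],ex[0],0])
for p in((640,58),(715,42),(767,240),(668,240)):
    P=plane(t,*T(*p),.167);print((P-O)@ex,(P-O)@ey)
rows([.603,.066,.30],104.2,12)
E
```

```text
0.07395900594651954 -0.18037859758396255
0.07304079731836276 -0.22803974405249638
-0.05577730059335661 -0.22806140987814746
-0.04169592659014013 -0.169269848333216
[0, -46.7, -34.8, -5.2, 0.0866]
[0, -49.5, -30.6, -5.2, 0.0866]
[0, -52.0, -26.2, -5.2, 0.0866]
[0, -54.1, -21.6, -5.2, 0.0866]
[0, -55.7, -16.9, -5.2, 0.0866]
[0, -57.0, -12.0, -5.2, 0.0866]
[0, -57.8, -7.0, -5.2, 0.0866]
[0, -58.2, -2.0, -5.2, 0.0866]
[0, -58.1, 3.1, -5.2, 0.0866]
[0, -57.7, 8.1, -5.2, 0.0866]
[0, -56.7, 13.0, -5.2, 0.0866]
[0, -55.4, 17.9, -5.2, 0.0866]
```

drive_tool(deltas=[[0,-46.7,-34.8,-5.2,0.0866],[0,-49.5,-30.6,-5.2,0.0866],[0,-52,-26.2,-5.2,0.0866],[0,-54.1,-21.6,-5.2,0.0866],[0,-55.7,-16.9,-5.2,0.0866],[0,-57,-12,-5.2,0.0866]])

```text
time: 0.9
eef_pos: [0.3934, 0.3435, 0.2701]
ee_rot: [-1.232, -2.89, -0.0]
ft_force: [0.4, 1.0, 0.3]
width: 0.0302
gripper_force: 0.0
```

drive_tool(deltas=[[0,-57.8,-7,-5.2,0.0866],[0,-58.2,-2,-5.2,0.0866],[0,-58.1,3.1,-5.2,0.0866],[0,-57.7,8.1,-5.2,0.0866],[0,-56.7,13,-5.2,0.0866],[0,-55.4,17.9,-5.2,0.0866],[0,0,0,0,0]])

```text
time: 1.78
eef_pos: [0.6048, 0.0609, 0.3013]
ee_rot: [1.938, 2.468, -0.002]
ft_force: [0.2, 0.7, 0.2]
width: 0.0005
gripper_force: 0.0
```

Run:
```python
from h import *
import pickle
s=arm.read_state();im=eyes.capture('wrist')
pickle.dump(s,open('w1.pkl','wb'));cv2.imwrite('pics/w1.png',im[:,:,::-1])
print(s['eef_pos'],s['ee_rot'],s['ft_force'],s['time'],s['qpos'],s['width'])
```

```text
[0.60484261 0.06086223 0.30132538] [ 1.93831927e+00  2.46834379e+00 -2.40459117e-03] [0.16306813 0.65431649 0.20154744] 1.775 [-0.50491884  0.42833868  0.45350956  1.60821358 -0.19712057  1.14995984
  0.23298259] 0.0005058693182410188
```

View pics/w1.png

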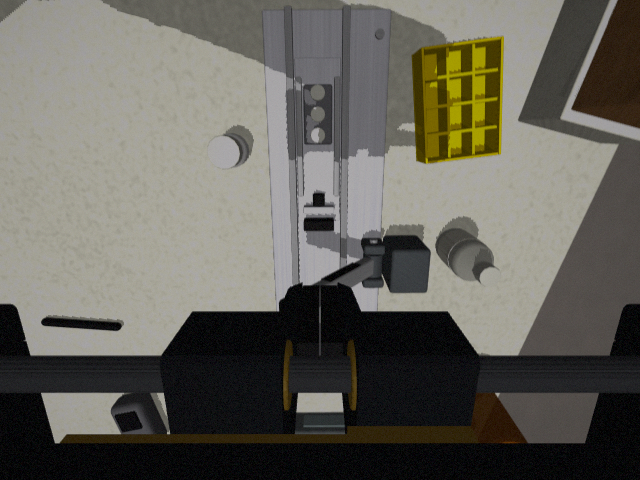

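The wrist view shows plate rear corners at (263,10) and (391,10), rack top (304–332, 84–144), nose around (319,225), the hinge bracket (361–383, 238–287), the bar entering at (345,275), and the pot at (224,152).

Run:
```python
from h import *
import pickle
s=pickle.load(open('w1.pkl','rb'));w=cam('wrist',s);t=cam('top')
a=np.radians(14.1);ex=np.array([np.cos(a),np.sin(a),0]);ey=np.array([-ex[1],ex[0],0]);O=np.array([.6131,.0271,0])+.01*ey
L=lambda P:np.round([(P-O)@ex*1e3,(P-O)@ey*1e3,P[2]*1e3],1)
f=lambda n,u,v,z:print(n,L(plane(w,u,v,z)))
f('plTL',263,10,.012);f('plTR',391,10,.012);f('edgeL low',276,300,.012);f('edgeR',387,130,.012)
f('rack rear',304,84,.055);f('rack rear',332,84,.055);f('rack front',304,144,.055);f('rackfront',332,144,.055)
f('nose',304,230,.044);f('nose',334,230,.044);f('carr back',303,57,.024);f('carr back',341,57,.024)
f('hinge block',384,236,.064);f('hb',428,234,.064);f('hb',428,292,.064)
f('brk',361,287,.045);f('brk',361,238,.045);f('pot',224,152,.05)
T=lambda x,y:(175+(x+.5)/3.5-.5,125+(y+.5)/3.5-.5)
for n,p1,p2 in(('rackrear',T(163,308),(304,84)),('rack front',T(258,328),(304,144)),('pot',T(299,458),(226,152)),('plateBL',T(82,448),(263,10)),('plateTL',T(40,252),(391,10))):
    P,e=tri(t,p1,w,p2);print(n,L(P),round(e*1e3,1))
```

```text
plTL [-59.7 223.7  12. ]
plTR [ 78.1 222.7  12. ]
edgeL low [ -60.8 -121.9   12. ]
edgeR [80.  99.2 12. ]
rack rear [-15.4 145.1  55. ]
rack rear [ 13.4 144.9  55. ]
rack front [-16.6  85.6  55. ]
rackfront [13.6 85.4 55. ]
nose [-19.  -13.7  44. ]
nose [ 16.7 -14.   44. ]
carr back [-17.1 175.6  24. ]
carr back [ 24.1 175.3  24. ]
hinge block [ 72.7 -15.8  64. ]
hb [122.5 -13.8  64. ]
hb [128.6 -86.2  64. ]
brk [ 50.7 -87.9  45. ]
brk [ 48.9 -23.9  45. ]
pot [-104.7   77.5   50. ]
rackrear [-11.  131.5 166.7] 1.9
rack front [-16.2  85.4  59.3] 0.7
pot [-104.4   77.9   43.7] 1.6
plateBL [-59.8 223.2  12.3] 0.8
plateTL [ 78.6 222.8  13.5] 1.6
```

drive_tool(deltas=[[0,-42,11,0,0],[0,-42,11,20,0],[0,0,0,50,0],[0,0,0,50,0],[0,0,0,38,0],[0,0,0,0,0]])

```text
time: 2.58
eef_pos: [0.6421, -0.0072, 0.1401]
ee_rot: [-1.923, -2.477, 0.005]
ft_force: [0.2, 0.2, 0.8]
width: 0.0004
gripper_force: 0.0
```

```bash
cat >> h.py <<'E'
_a=np.radians(14.1);ex=np.array([np.cos(_a),np.sin(_a),0]);ey=np.array([-ex[1],ex[0],0]);O=np.array([.61066,.0368,0])
L=lambda P:np.round([(P-O)@ex*1e3,(P-O)@ey*1e3,P[2]*1e3],1)
def st():
    s=arm.read_state();M=R.from_rotvec(s['ee_rot']).as_matrix();F=s['ft_force']
    print(round(s['time'],2),'TCP',L(s['eef_pos']),'yaw',round(np.degrees(np.arctan2(M[1,0],M[0,0])),1),'F',np.round([F@ex,F@ey,F[2]],1),'w',round(s['width']*1e3,1),round(s['gripper_force'],1))
E
python3 - <<'E'
from h import *
st()
cv2.imwrite('pics/s1.png',cv2.resize(eyes.capture('scene')[190:360,270:470,::-1],None,fx=3.5,fy=3.5))
E
```

```text
2.58 TCP [ 19.7 -50.4 140.1] yaw 104.4 F [0.2 0.2 0.8] w 0.4 0.0
```

View pics/s1.png

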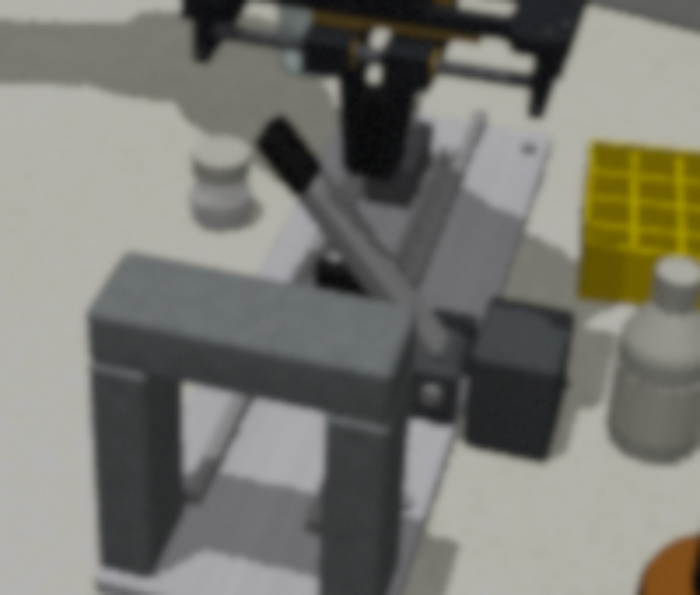

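The closed fingers (375,160) hang just beside and above the bar, about 8 mm short along the track. I'll correct that and push down along the arc.

drive_tool(deltas=[[0,-8,2,0,0],[0,0,0,0,0],[0,0,0,6,0],[0,0,-6,9,0]])

```text
time: 3.12
eef_pos: [0.6433, -0.018, 0.1281]
ee_rot: [1.929, 2.479, 0.001]
ft_force: [-0.5, -0.7, -0.7]
width: 0.0004
gripper_force: 0.0
```

```bash
python3 -c "from h import *;st()"
```

```text
3.12 TCP [ 18.3 -61.1 128.1] yaw 104.2 F [-0.7 -0.5 -0.7] w 0.4 0.0
```

drive_tool(deltas=[[0,0,-8,10,0],[0,0,-8,10,0],[0,0,-8,10,0],[0,0,0,0,0]])

```text
time: 3.62
eef_pos: [0.6189, -0.0246, 0.0975]
ee_rot: [-1.93, -2.478, 0.001]
ft_force: [0.3, -0.6, 1.9]
width: 0.0007
gripper_force: 1.0
```

drive_tool(deltas=[[0,0,-8,10,0],[0,0,-8,10,0],[0,0,-8,10,0],[0,0,0,0,0]])

```text
time: 4.12
eef_pos: [0.5947, -0.0303, 0.0669]
ee_rot: [-1.929, -2.477, 0.003]
ft_force: [-0.1, 0.2, -0.2]
width: 0.0007
gripper_force: 0.0
```

```bash
python3 -c "from h import *;st()"
```

```text
4.12 TCP [-31.8 -61.2  66.9] yaw 104.2 F [-0.1  0.2 -0.2] w 0.7 0.0
```

drive_tool(deltas=[[0,0,-6,8,0],[0,0,-6,8,0],[0,0,-6,5,0],[0,0,0,3,0],[0,0,0,2,0],[0,0,0,0,0]])

```text
time: 4.88
eef_pos: [0.5794, -0.0344, 0.0421]
ee_rot: [1.929, 2.479, 0.0]
ft_force: [0.1, -0.6, -0.0]
width: 0.0006
gripper_force: 0.0
```

Run:
```python
from h import *
st()
cv2.imwrite('pics/s2.png',cv2.resize(eyes.capture('scene')[190:360,270:470,::-1],None,fx=3.5,fy=3.5))
```

```text
4.88 TCP [-47.7 -61.4  42.1] yaw 104.2 F [-0.  -0.6 -0. ] w 0.6 0.0
```

View pics/s2.png

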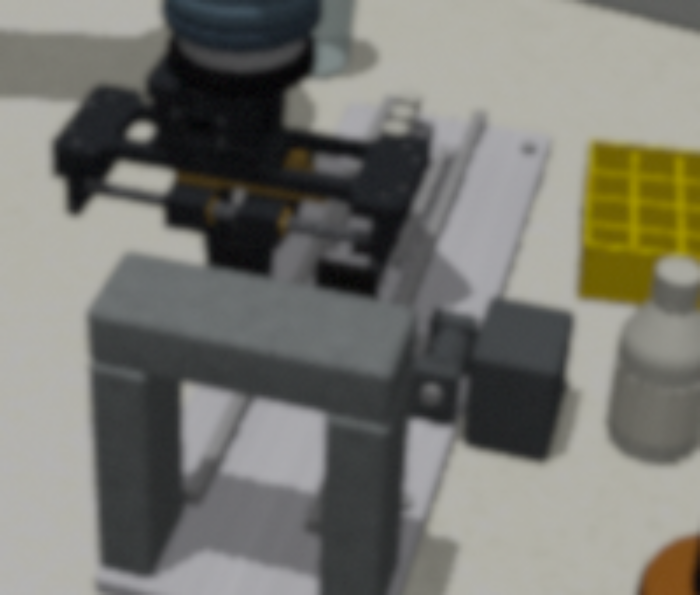

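The bar is no longer raised in the image (hidden behind the arch, fingers at (240,255)). I'll feel for the bar top to confirm that it is level.

drive_tool(deltas=[[0,0,0,1.5,0],[0,0,0,1,0],[0,0,0,0,0]])

```text
time: 5.3
eef_pos: [0.5796, -0.0345, 0.0413]
ee_rot: [1.93, 2.479, 0.002]
ft_force: [-4.5, 0.4, 17.9]
width: 0.0004
gripper_force: 8.6
```

drive_tool(deltas=[[0,0,0,-35,0],[0,10,7,-40,0],[0,55,10,0,0],[0,55,10,0,0],[0,55,10,0,0],[0,55,10,0,0],[0,10,0,0,0],[0,0,0,0,0]])

```text
time: 6.3
eef_pos: [0.5656, 0.2099, 0.1146]
ee_rot: [1.928, 2.48, -0.001]
ft_force: [0.5, -0.0, 0.0]
width: 0.0003
gripper_force: 0.0
```

Run:
```python
from h import *
st(); s=arm.read_state(); im=eyes.capture('wrist'); cv2.imwrite('pics/w2.png',im[:,:,::-1])
t=eyes.capture('top')[125:265,175:400,::-1]; cv2.imwrite('pics/t2.png',cv2.resize(t,None,fx=3.5,fy=3.5,interpolation=cv2.INTER_CUBIC))
```

```text
6.3 TCP [ -1.6 178.9 114.6] yaw 104.3 F [ 0.5 -0.1  0. ] w 0.3 0.0
```

View pics/t2.png

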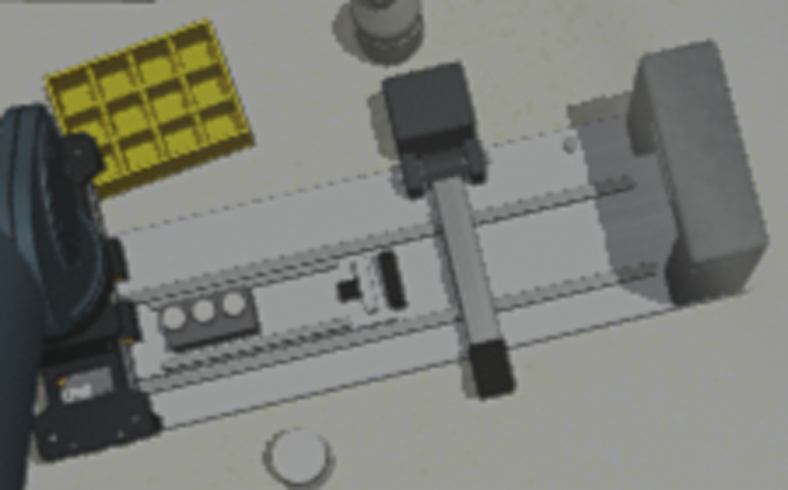

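The lever lies level across the track, with the pedal at (492,370) beyond the plate; rack and carriage have not moved. Now I'll descend behind the rack and approach it.

drive_tool(deltas=[[0,0,0,40,0],[0,0,0,38,0],[0,0,0,3,0],[0,-10,0,0,0],[0,-5,0,0,0],[0,-4,0,0,0],[0,0,0,0,0]])

```text
time: 7.28
eef_pos: [0.5709, 0.1909, 0.0343]
ee_rot: [1.93, 2.478, 0.001]
ft_force: [-0.4, 0.7, 0.8]
width: 0.0003
gripper_force: 0.0
```

Run:
```python
from h import *
st();t=cam('top')
T=lambda x,y:(175+(x+.5)/3.5-.5,125+(y+.5)/3.5-.5)
for p in((492,370),(473,345),(505,340),(480,398),(514,388),(448,183),(465,183)): print(L(plane(t,*T(*p),.041)))
```

```text
7.28 TCP [ -1.  159.2  34.3] yaw 104.2 F [-0.2  0.8  0.8] w 0.3 0.0
[-76.6 -59.3  41. ]
[-57.3 -50.8  41. ]
[-58.9 -72.4  41. ]
[-93.1 -47.2  41. ]
[-91.8 -70.7  41. ]
[ 54.6 -59.9  41. ]
[ 51.9 -71.   41. ]
```

drive_tool(deltas=[[0,-4,0,0,0],[0,-4,0,0,0],[0,-4,0,0,0],[0,-4,0,0,0],[0,-4,0,0,0],[0,-4,0,0,0],[0,0,0,0,0]])

```text
time: 8.15
eef_pos: [0.5765, 0.167, 0.0336]
ee_rot: [1.93, 2.478, -0.001]
ft_force: [0.9, -0.6, 0.3]
width: 0.0006
gripper_force: 0.0
```

drive_tool(deltas=[[0,-4,0,0,0],[0,-4,0,0,0],[0,-3,0,0,0],[0,-3,0,0,0],[0,-3,0,0,0],[0,-3,0,0,0]])

```text
time: 8.9
eef_pos: [0.5806, 0.1505, 0.0335]
ee_rot: [-1.927, -2.478, -0.002]
ft_force: [-2.2, 6.5, 0.6]
width: 0.0007
gripper_force: 3.1
```

drive_tool(deltas=[[0,-3,0,0,0],[0,-3,0,0,0],[0,-3,0,0,0],[0,-3,0,0,0]])

```text
time: 9.4
eef_pos: [0.5834, 0.139, 0.0335]
ee_rot: [-1.927, -2.478, -0.001]
ft_force: [-2.3, 6.3, -0.1]
width: 0.0005
gripper_force: 3.1
```

```bash
python3 -c "from h import *;st()"
```

```text
9.4 TCP [ -1.5 105.7  33.5] yaw 104.3 F [-0.7  6.6 -0.1] w 0.5 3.1
```

drive_tool(deltas=[[0,-3,0,0,0],[0,-3,0,0,0],[0,-3,0,0,0],[0,-3,0,0,0],[0,-3,0,0,0],[0,-3,0,0,0],[0,-3,0,0,0],[0,-3,0,0,0]])

```text
time: 10.4
eef_pos: [0.5893, 0.1157, 0.0335]
ee_rot: [-1.927, -2.478, -0.001]
ft_force: [-2.1, 5.6, 0.3]
width: 0.0007
gripper_force: 3.1
```

drive_tool(deltas=[[0,-1,0,0,0],[0,-1,0,0,0],[0,-1,0,0,0],[0,-1,0,0,0]])

```text
time: 10.9
eef_pos: [0.5903, 0.1118, 0.0335]
ee_rot: [-1.927, -2.478, -0.001]
ft_force: [-2.4, 5.4, 1.5]
width: 0.0
gripper_force: 3.0
```

drive_tool(deltas=[[0,-1,0,0,0],[0,-1,0,0,0],[0,-1,0,0,0]])

```text
time: 11.28
eef_pos: [0.591, 0.1089, 0.0335]
ee_rot: [-1.927, -2.478, -0.001]
ft_force: [-1.9, 5.4, 1.0]
width: 0.0004
gripper_force: 3.0
```

drive_tool(deltas=[[0,-1,0,0,0],[0,-1,0,0,0],[0,-1,0,0,0]])

```text
time: 11.65
eef_pos: [0.5917, 0.106, 0.0335]
ee_rot: [-1.927, -2.478, -0.001]
ft_force: [-1.8, 6.9, 0.9]
width: 0.0004
gripper_force: 3.0
```

drive_tool(deltas=[[0,-1,0,0,0],[0,-1,0,0,0]])

```text
time: 11.9
eef_pos: [0.5922, 0.104, 0.0335]
ee_rot: [-1.927, -2.478, -0.001]
ft_force: [-2.2, 5.3, 1.6]
width: 0.0003
gripper_force: 3.0
```

drive_tool(deltas=[[0,-1,0,0,0],[0,-0.5,0,0,0]])

```text
time: 12.15
eef_pos: [0.5926, 0.1025, 0.0335]
ee_rot: [-1.927, -2.478, -0.001]
ft_force: [-2.2, 6.4, 0.6]
width: 0.0004
gripper_force: 3.0
```

drive_tool(deltas=[[0,-1,0,0,0],[0,-1,0,0,0]])

```text
time: 12.4
eef_pos: [0.5931, 0.1006, 0.0335]
ee_rot: [-1.927, -2.478, -0.001]
ft_force: [-2.1, 5.2, 1.2]
width: 0.0006
gripper_force: 3.0
```

drive_tool(deltas=[[0,-1,0,0,0],[0,-1,0,0,0]])

```text
time: 12.65
eef_pos: [0.5936, 0.0987, 0.0335]
ee_rot: [-1.927, -2.478, -0.001]
ft_force: [-3.4, 5.5, 0.2]
width: 0.0007
gripper_force: 3.0
```

drive_tool(deltas=[[0,-1,0,0,0],[0,-0.5,0,0,0]])

```text
time: 12.9
eef_pos: [0.5937, 0.098, 0.0335]
ee_rot: [-1.926, -2.478, -0.002]
ft_force: [-3.0, 7.5, 2.3]
width: 0.0004
gripper_force: 4.2
```

drive_tool(deltas=[[0,-0.5,0,0,0],[0,0,0,0,0]])

```text
time: 13.15
eef_pos: [0.5937, 0.098, 0.0335]
ee_rot: [-1.925, -2.478, -0.002]
ft_force: [-3.8, 8.3, 1.3]
width: 0.0004
gripper_force: 4.3
```

drive_tool(deltas=[[0,-0.5,0,0,0],[0,0,0,0,0]])

```text
time: 13.4
eef_pos: [0.5937, 0.098, 0.0335]
ee_rot: [-1.924, -2.478, -0.003]
ft_force: [-3.3, 9.1, 2.5]
width: 0.0005
gripper_force: 4.8
```

drive_tool(deltas=[[0,-1,0,0,0],[0,0,0,0,0]])

```text
time: 13.65
eef_pos: [0.5937, 0.098, 0.0335]
ee_rot: [-1.923, -2.477, -0.003]
ft_force: [-4.3, 10.9, 2.7]
width: 0.0004
gripper_force: 5.7
```

drive_tool(deltas=[[0,-1,0,0,0],[0,0,0,0,0]])

```text
time: 13.9
eef_pos: [0.5937, 0.0979, 0.0336]
ee_rot: [-1.922, -2.477, -0.004]
ft_force: [-5.1, 12.5, 4.3]
width: 0.0005
gripper_force: 6.6
```

```bash
python3 -c "from h import *;st()"
```

```text
13.9 TCP [-1.5 63.4 33.6] yaw 104.4 F [-1.9 13.3  4.3] w 0.5 6.6
```

drive_tool(deltas=[[0,-1.1,0,0,0],[0,0,0,0,0],[0,0,0,0,0]])

```text
time: 14.28
eef_pos: [0.5938, 0.0979, 0.0336]
ee_rot: [-1.92, -2.477, -0.005]
ft_force: [-5.8, 14.3, 4.2]
width: 0.0004
gripper_force: 7.7
```

drive_tool(deltas=[[0,0,0,0,0],[0,0,0,0,0],[0,0,0,0,0],[0,0,0,0,0]])

```text
time: 14.78
eef_pos: [0.5937, 0.0978, 0.0335]
ee_rot: [-1.92, -2.477, -0.005]
ft_force: [-6.4, 14.4, 5.2]
width: 0.0007
gripper_force: 7.7
```

```bash
python3 -c "from h import *;st()"
```

```text
14.78 TCP [-1.6 63.3 33.5] yaw 104.4 F [-2.6 15.6  5.2] w 0.7 7.7
```

drive_tool(deltas=[[0,0,0,0,0],[0,4,0,0,0],[0,4,0,0,0],[0,6,0,0,0],[0,20,0,0,0],[0,0,0,-30,0],[0,0,0,-50,0],[0,0,0,-30,0]])

```text
time: 15.78
eef_pos: [0.5879, 0.1256, 0.1458]
ee_rot: [1.928, 2.479, 0.003]
ft_force: [0.5, 0.1, 0.1]
width: 0.0004
gripper_force: 0.0
```

Run:
```python
from h import *
st();rows(O-.077*ex-.06*ey+[0,0,.14],14.1,9,60)
```

```text
15.78 TCP [ -0.4  91.7 145.8] yaw 104.2 F [ 0.5 -0.   0.1] w 0.4 0.0
[60, -16.8, -8.6, 0.6, 0.1748]
[60, -18.1, -5.5, 0.6, 0.1748]
[60, -18.7, -2.3, 0.6, 0.1748]
[60, -18.9, 1.0, 0.6, 0.1748]
[60, -18.4, 4.3, 0.6, 0.1748]
[60, -17.4, 7.4, 0.6, 0.1748]
[60, -15.8, 10.3, 0.6, 0.1748]
[60, -13.8, 12.9, 0.6, 0.1748]
[60, -11.3, 15.1, 0.6, 0.1748]
```

drive_tool(deltas=[[60,-16.8,-8.6,0.6,0.175],[60,-18.1,-5.5,0.6,0.175],[60,-18.7,-2.3,0.6,0.175],[60,-18.9,1,0.6,0.175],[60,-18.4,4.3,0.6,0.175],[60,-17.4,7.4,0.6,0.175]])

```text
time: 16.52
eef_pos: [0.562, 0.0145, 0.14]
ee_rot: [-2.915, -1.171, -0.0]
ft_force: [1.0, 0.1, -1.0]
width: 0.0582
gripper_force: 0.0
```

drive_tool(deltas=[[60,-15.8,10.3,0.6,0.175],[60,-13.8,12.9,0.6,0.175],[60,-11.3,15.1,0.6,0.175],[60,0,0,0,0],[60,0,0,0,0]])

```text
time: 17.15
eef_pos: [0.5499, -0.0399, 0.1382]
ee_rot: [-3.117, -0.389, -0.0]
ft_force: [-0.1, -0.7, -0.2]
width: 0.0599
gripper_force: 0.0
```

Run:
```python
from h import *
st();s=arm.read_state();print(s['qpos'])
cv2.imwrite('pics/w3.png',eyes.capture('wrist')[:,:,::-1])
```

```text
17.15 TCP [-77.6 -59.6 138.2] yaw 14.2 F [-0.3 -0.7 -0.2] w 59.9 0.0
[-0.59423384  0.64211818  0.80449509  1.91492265 -0.61357266  0.84873753
 -0.78708981]
```

View pics/w3.png

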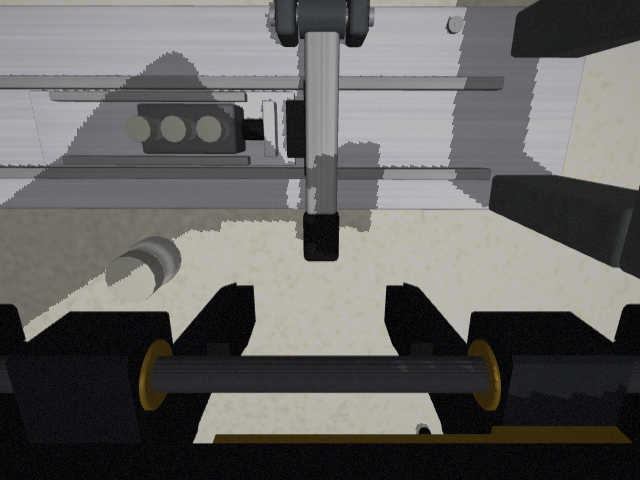

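The nose (295,128) is on the bar, the rack sits against its buffer (255,128), and the pedal (321,237) is centred between the fingers. I'll descend and grip the pedal.

drive_tool(deltas=[[60,0,0,40,0],[60,0,0,40,0],[60,0,0,34,0],[60,0,0,7,0],[60,0,0,0,0]])

```text
time: 17.82
eef_pos: [0.55, -0.0411, 0.0177]
ee_rot: [-3.118, -0.383, -0.001]
ft_force: [0.1, 0.3, -0.0]
width: 0.0598
gripper_force: 0.0
```

drive_tool(deltas=[[20,0,0,0,0],[20,0,0,0,0],[20,0,0,0,0],[20,0,0,0,0],[20,0,0,0,0]], newtons=20)

```text
time: 18.45
eef_pos: [0.5497, -0.0409, 0.0175]
ee_rot: [-3.117, -0.382, -0.0]
ft_force: [-1.2, 2.0, 5.0]
width: 0.0259
gripper_force: 20.0
```

Run:
```python
from h import *
st()
# arc increments for pedal point from level to 0.9
p=[(67-142*np.cos(b),34+142*np.sin(b)) for b in np.linspace(0,.9,13)]
print(np.round(np.diff(p,axis=0),1).tolist())
```

```text
18.45 TCP [-78.1 -60.5  17.5] yaw 14.0 F [-0.6  2.2  5. ] w 25.9 20.0
[[0.4, 10.6], [1.2, 10.6], [2.0, 10.5], [2.8, 10.3], [3.5, 10.0], [4.3, 9.8], [5.0, 9.4], [5.7, 9.0], [6.3, 8.6], [7.0, 8.1], [7.5, 7.5], [8.1, 6.9]]
```

drive_tool(deltas=[[20,0.4,0,-10.6,0],[20,1.2,0,-10.6,0],[20,2,0,-10.5,0],[20,2.8,0,-10.3,0]], newtons=30)

```text
time: 18.95
eef_pos: [0.555, -0.0396, 0.0597]
ee_rot: [-3.118, -0.382, 0.003]
ft_force: [-0.8, 2.6, -6.5]
width: 0.0257
gripper_force: 30.0
```

drive_tool(deltas=[[20,3.5,0,-10,0],[20,4.3,0,-9.8,0],[20,5,0,-9.4,0],[20,5.7,0,-9,0]])

```text
time: 19.45
eef_pos: [0.5731, -0.0351, 0.0982]
ee_rot: [-3.117, -0.381, 0.003]
ft_force: [-5.3, 3.7, -0.1]
width: 0.0258
gripper_force: 30.0
```

drive_tool(deltas=[[20,6.3,0,-8.6,0],[20,7,0,-8.1,0],[20,7.5,0,-7.5,0],[20,6,0,-5,0],[20,0,0,0,0]])

```text
time: 20.08
eef_pos: [0.6016, -0.028, 0.1291]
ee_rot: [-3.117, -0.383, -0.005]
ft_force: [-4.2, 4.9, 8.8]
width: 0.0256
gripper_force: 30.0
```

```bash
python3 -c "from h import *;st()"
```

```text
20.07 TCP [-24.5 -60.6 129.1] yaw 14.0 F [-2.9  5.8  8.8] w 25.6 30.0
```

drive_tool(deltas=[[60,0,0,0,0],[60,0,0,0,0],[60,0,0,0,0],[60,0,0,0,0],[60,0,0,-20,0],[60,0,0,-50,0]])

```text
time: 20.82
eef_pos: [0.5986, -0.0288, 0.1968]
ee_rot: [3.118, 0.381, -0.006]
ft_force: [0.3, -0.3, 0.0]
width: 0.0601
gripper_force: 0.0
```

drive_tool(deltas=[[60,0,0,-50,0],[60,-50,0,-20,0],[60,-60,0,0,0],[60,-60,0,0,0],[60,0,0,0,0]])

```text
time: 21.45
eef_pos: [0.4306, -0.0707, 0.2666]
ee_rot: [-3.113, -0.375, 0.002]
ft_force: [1.4, 0.7, 0.3]
width: 0.06
gripper_force: 0.0
```

Run:
```python
from h import *
st()
t=eyes.capture('top')[125:265,175:400,::-1]; t=cv2.resize(t,None,fx=2.5,fy=2.5,interpolation=cv2.INTER_CUBIC)
s=cv2.resize(eyes.capture('scene')[200:370,280:470,::-1],None,fx=1.2*1.2,fy=1.2*1.2,interpolation=cv2.INTER_CUBIC)
o=np.zeros((600,600,3),np.uint8);o[:350,:562]=t;o[355:355+s.shape[0],:s.shape[1]]=s[:245];cv2.imwrite('pics/f.png',o)
```

```text
21.45 TCP [-200.9  -60.4  266.6] yaw 13.7 F [1.5 0.4 0.3] w 60.0 0.0
```

View pics/f.png

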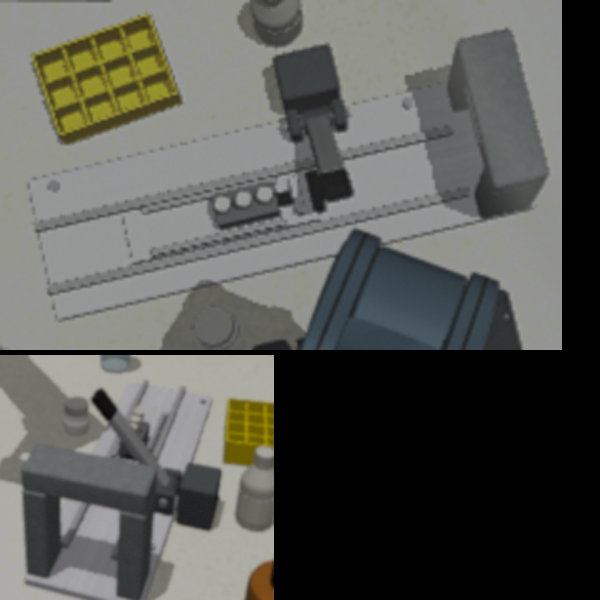

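The lever is fully up (top view, pedal at (330,185)). The rack (245,208) is against its buffer, the carriage is standing where the lever stopped it, and the surroundings look unmoved.

```bash
python3 -c "
from plant import arm
print(arm.job_done())"
```

```text
the job is handed in; nothing more can be done
None
```

The job is handed in at about 21.5 s: the lever locked down, the rack was pushed home and held at about 15 N for over half a second, and the lever is fully up again. The last pictures show the rack home, the carriage where the lever stopped it and the surroundings unmoved.

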